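# Try the seed meter's shutter gate, free its catch if caught, and hold it open

### The job

The drop pin that catches this seed meter's shutter gate is gummed up and cannot be seen, so try the gate first: take its upturned tab and give it a firm tug with the knob still in its locked position. If the gate comes, leave the knob as it is; if the gate is caught, turn the black bar knob clockwise a quarter turn until it clicks over into its other detent. Then draw the gate fully open against its spring and finish still gripping it open, so that the feed roller can be looked at, leaving the loose parts on the bench where they lie.

Things in the scene. Friction and masses are not known exactly. Their poses are not given: they have to be found in the camera images.
- meter: Green seed meter bolted to the bench, fixed. Foot 160 x 190 mm (x, y); upper body 130 x 150 mm, its flange top 103 mm above the bench. Origin: centre of the foot's underside, z up. The shutter gate slides out of its -y end along its y axis, just under the flange. The knob stands on its -x half, the open seed throat (60 x 55 mm) on its +x half.
- gate_tab (a point): Grip point mid tab, at meter (20, -120, 122) mm when shut; moves with the gate. The gate's upturned steel tab is an upright plate 10 mm thick along meter y, 30 mm wide along meter x, top 138 mm above the bench, at the outer end of the gate plate (upper face 95 mm above the bench, 40 mm wide there). 40 mm clear between tab and meter end face when shut.
- gate (a joint): Gate travel in m: 0 shut (start), 0.055 fully open at its stop; grows towards meter -y. A hidden spring pulls it shut with 4 N (shut) to 8.4 N (open), plus 0.5 N friction; let go, it shuts itself. With the hidden catch pin down it gives 5 mm of play, then stops dead; with the pin hung up it slides all the way.
- knob_grip (a point): Grip point of the catch's black bar knob, on its upright axis, at meter (-38, -30, 156) mm. The bar is 44 mm long, 14 mm thick, its top 166 mm above the bench, on a round skirt 46 mm across whose upper face is 136 mm above the bench.
- knob (a joint): Knob angle in rad: 0 locked (start, within 0.1), 1.571 released; clockwise from above as it grows. Bar along meter y at 0, along meter x at 1.571. A detent spring resists with up to 0.2 N m, easing towards half way (0.785), then it snaps on by itself into the other detent and stays. The pin clears the gate only beyond about 1.1 rad; turning back does not drop the pin.
- gear: Loose bronze gear lying flat, 81 mm across, 26 mm high with its hub, 0.45 kg. Origin: centre of its underside. To be left alone.
- dog: Loose rusted drive dog coupling with three jaws upward, 50 mm across, 36 mm high. Origin: centre of its underside. To be left alone.
- housing: Loose white nylon bearing housing, flange 80 x 50 x 12 mm with a round collar to 30 mm high. Origin: centre of its underside. To be left alone.
- shaft: Loose short square steel shaft lying along its x, 16 mm square, 120 mm long with a 10 mm round spigot. Origin: centre of its underside. To be left alone.

How it is judged (in metres and radians):
On the way, in this order (a step that is already met when the one before it is completed fails the run):
1. with the knob still locked, the gate has been tugged: it came out more than 12 mm, or its notch was pulled against the catch pin with more than 3 N (value of joint knob below 0.25 rad and contact force between the fingers and gate above 1 N and (value of joint gate above 0.012 m or contact force between gate_c0 and anything else above 3 N)), for 0.05 s.
2. the gate has been drawn fully open (within 7 mm of its stop) by the fingers (value of joint gate above 0.048 m and contact force between the fingers and gate above 1 N), for 0.2 s.
At the end, for the whole second after the job is handed in: The fingers still hold the gate, open to within 7 mm of its stop (more than 48 of 55 mm). The knob stands in one of its two detents, turned to the released one only if the pin had caught the gate. No loose part has moved (all of step 2 and (value of joint knob below 0.25 rad or (value of joint knob above 1.35 rad and distance of pin_c0 from where it was at the start of the episode above 0.0055 m))); the arm keeps its last pose, push and grip.
It fails at once if a loose part on the bench is moved by more than 15 mm (distance of any of gear, dog, housing, shaft from where it was at the start of the episode above 0.015 m).
It also fails if it takes over 61 s, if anything falls off the work surface, if the arm or the gripper's body presses on something with over 40 N, if the wrist force passes 120 N, or if a joint passes its speed limit or range.

### The arm

A 6-joint arm with a two-finger parallel gripper is mounted at the origin on the work surface. World frame = base frame: x ahead of the robot, y to its left, z up, the work surface at z = 0. Lengths are in mm, angles in rad, forces in N, time in s.
With the tool pointing down it reaches from about 275 to 750 mm from the base axis. Payload 10.2 kg.
Tool frame: the origin (TCP) lies between the finger pads; the fingertips stand 11 mm ahead of it and the grasp point (between the pads) lies 8 mm behind it (ctrl.nose_length is the distance from the TCP to the fingertips, in mm); x points along the fingers, y is the direction in which the jaws open and shut, and the axes are right-handed (so a half turn about x gives the same grasp; the last joint's range is limited). The gripper opens to 85 mm and grips with 20 to 120 N. Pads are 22 mm wide; open, the fingers measure 114 mm over their backs; the gripper's body (76 mm by 85 mm) begins 54 mm behind the grasp point. The pads swing forward as they close: fully open they stand 13 mm farther back than shut.
Start: joints at [1.075, 0.313, 1.498, -0, 1.331, -0.223], TCP at [141.463, 505.588, 242.294] pointing down, gripper open.
Joint ranges: [-2.94, 2.94], [-0.97, 2.17], [0.19, 2.56], [-1.23, 4.37], [0.02, 3.11], [-2.88, 2.88]. Speed limits (rad/s): [2.39, 2.39, 3.01, 3.14, 3.14, 3.14].

### API

Orientations are given as a unit quaternion [w, x, y, z].
In Python, from rig import ctrl, capture, ticket gives the robot as it stands.
- The arm moves only by the tool step_arm, never from a script. Its argument "commands" is a list of rows, each a list of 2 entries, a list of its own where there are three numbers: the shift along the world's x, y, z normalised to -1 to 1, where 1 is 0.04 m, then the turn about the world's z normalised to -1 to 1, where 1 is 180 degrees. A call has 1 to 5 rows; each row shifts and turns the commanded pose from where the row before left it; what a row does not reach is not made up. A row lasts 1/10 s, in which the tool goes at most 50 mm and 8.59 degrees, less where a joint would pass 70% of its speed; a pose out of reach is approached as far as the arm can. A call with a number of a shift or a turn outside -1 to 1 is refused whole. A call with a gripper value outside its range is refused whole. "gripper" is the closure, from -1 (fully open) to 1 (shut), so that 0 is half open, set as the call begins (left out, the last holds). The fingers move at their own pace and stop on an object; "force" is the grip in N (left out, the last holds). Time passes only in rows, so rows that do not move let the fingers close. It gives the time, the measured TCP pose, the force and the opening at its end, in the units of the state.
- ctrl.sense(): the state, without advancing time (a new reading comes with each control period).
- capture(name): name is "side" or "top"; returns a dict with "image" (480x640x3 uint8, blue, green, red), "fov_y" (degrees; the focal length in pixels is half the picture's height over the tangent of half this angle, whatever the lens; pixels are square), "cx", "cy" (the principal point, pixels), "origin" and "orientation" of the camera in the world. Camera axes: x right, y down, z forward; pixel columns grow to the right and rows downward; lengths in mm; the calibration is good to about 2 mm. A picture is of the moment at which its call begins. There is no depth.
- ticket.finish_job(): hands the job in, once; it reports no verdict.
The state is a dict: "time_s": time; "joints": joint angles; "dq": joint speeds; "tau": joint torques, N m; "eef_pos": TCP position; "ee_rot": TCP orientation; "force": force on the tool from outside, world axes, zero at the start; "wrist_torque": the same for the moment, N m; "grip_width": opening from 0.0 (shut) to 1.0 (fully open).
Only numpy, scipy, OpenCV 4.12 (cv2) and the standard library are available. Lean on these libraries where they do the work, as an engineer would, in place of code of your own. Each camera call takes 0.05 s, during which the arm holds its last target.

## Working session

There is one attempt and no reset: what is moved stays moved. The work goes in short steps, Python scripts to look and compute and a tool call to move; the robot and the scene stay as the last step left them, time stands still between calls to the robot, and variables do not carry over. Pictures are saved under pics/ and viewed, and the job is handed in when it is done.

Besides the shell and the picture viewer there is one more tool, called after "Emit:" as a command line: name --argument value ..., lists and objects as JSON in quotes. step_arm: Moves the arm, as the interface text tells. Its arguments: {"type":"object","properties":{"commands":{"type":"array","items":{"type":"array"}},"gripper":{"type":"number"},"force":{"type":"number"}},"required":["commands"]}

```bash
mkdir -p pics; ls; python3 - <<'E'
from rig import ctrl,capture
import cv2
for n in("side","top"):
    c=capture(n); cv2.imwrite(f"pics/{n}0.png",c["image"]); print(n,{k:v for k,v in c.items() if k!="image"})
print(ctrl.sense())
E
```

```text
pics
side {'fov_y': 50.75925915214847, 'cx': 318.2222197992483, 'cy': 239.85427886188268, 'origin': array([ -31.16955084, -768.59683918,  836.56795719]), 'orientation': array([-0.43215559,  0.85393491, -0.25496979,  0.13793887])}
top {'fov_y': 48.87014739812733, 'cx': 321.7135598614868, 'cy': 234.61710983039316, 'origin': array([ 471.26583487,   18.04626729, 1178.47827735]), 'orientation': array([-0.03667329,  0.7128352 , -0.70010111,  0.01948047])}
{'time_s': 0.1, 'joints': array([ 1.07460348e+00,  3.13372975e-01,  1.49834506e+00, -2.31502479e-05,
        1.33096960e+00, -2.23393489e-01]), 'dq': array([-0.00231443, -0.00199775, -0.00251805,  0.00069525, -0.00160893,
        0.0011702 ]), 'tau': array([ 1.74827586e-03, -4.12901473e+01, -2.60142267e+01, -1.34907236e-04,
        3.06278038e-03,  2.98389273e-05]), 'eef_pos': array([141.36301771, 505.39584133, 241.80911214]), 'ee_rot': array([ 0.70041045,  0.09578325,  0.70066818, -0.09651355]), 'force': array([ 0.13232857,  0.40774733, -0.02421689]), 'wrist_torque': array([-0.0039796 ,  0.0831479 , -0.01208892]), 'grip_width': 0.998667991430225}
```

View pics/side0.png

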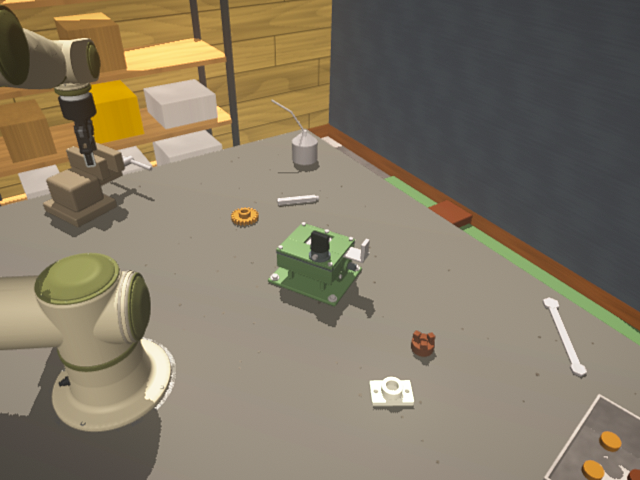

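View pics/top0.png

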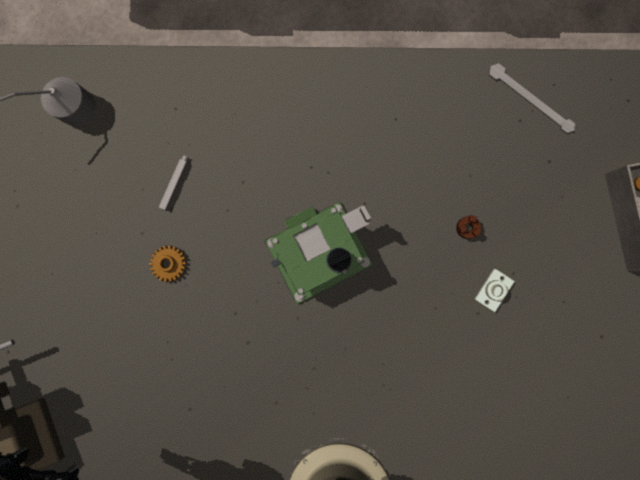

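The views show the meter near (318,252) in the top view, with the tab at about (362,214) and the knob at about (339,259). The loose parts are well clear. I'll zoom in for exact pixels.

```bash
python3 - <<'E'
import cv2
t=cv2.imread("pics/top0.png"); s=cv2.imread("pics/side0.png")
cv2.imwrite("pics/topz.png",cv2.resize(t[190:315,255:395],None,fx=4.5,fy=4.5,interpolation=cv2.INTER_CUBIC))
cv2.imwrite("pics/sidez.png",cv2.resize(s[215:315,260:390],None,fx=5,fy=5,interpolation=cv2.INTER_CUBIC))
E
```

```text
(no output)
```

View pics/topz.png

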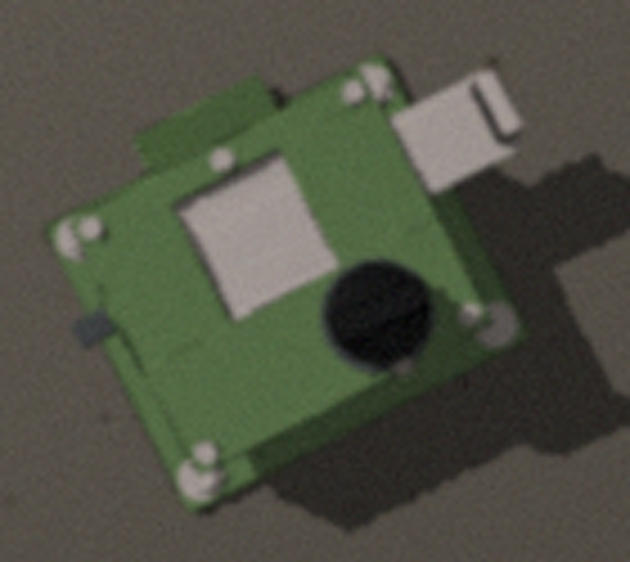

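View pics/sidez.png

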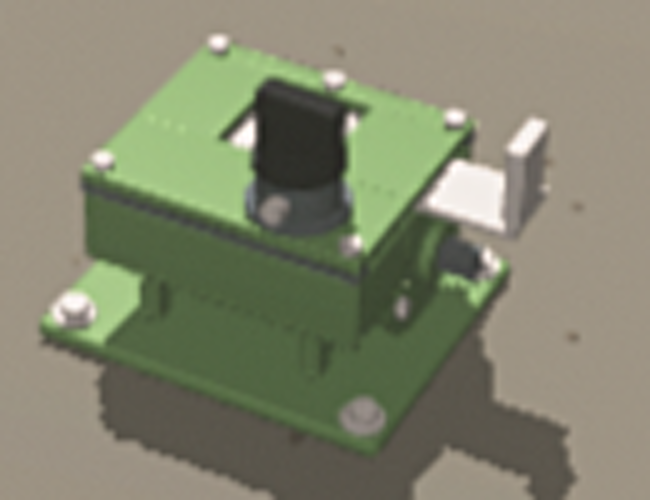

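```bash
cat > h.py <<'E'
import numpy as np
from scipy.spatial.transform import Rotation as R
def ray(c,u,v,z):
    f=240/np.tan(np.radians(c["fov_y"]/2)); q=c["orientation"]
    d=R.from_quat([q[1],q[2],q[3],q[0]]).apply([(u-c["cx"])/f,(v-c["cy"])/f,1])
    return (c["origin"]+d*(z-c["origin"][2])/d[2])[:2]
def proj(c,p):
    f=240/np.tan(np.radians(c["fov_y"]/2)); q=c["orientation"]
    d=R.from_quat([q[1],q[2],q[3],q[0]]).inv().apply(np.array(p)-c["origin"])
    return c["cx"]+f*d[0]/d[2],c["cy"]+f*d[1]/d[2]
E
python3 - <<'E'
from h import *
from rig import capture
T=capture("top");S=capture("side")
t=lambda x,y,z:ray(T,255+x/4.5,190+y/4.5,z)
s=lambda x,y,z:ray(S,260+x/5,215+y/5,z)
P=[("skirt top",t(378,315,136),(-38,-30)),("tab top T",t(500,100,138),(20,-120)),("tab top S",s(528,137,138),(20,-120)),
("bar top S",s(303,90,166),(-38,-30)),("fl S -x+y",s(83,172,103),(-65,75)),("fl S -x-y",s(365,262,103),(-65,-75)),("fl S +x+y",s(210,38,103),(65,75)),("fl S +x-y",s(475,125,103),(65,-75)),("fl T +x-y",t(385,57,103),(65,-75)),("flT +x+y",t(52,225,103),(65,75))]
for n,p,m in P: print(n,p.round(1))
def fit(Q):
    W=np.array([q[1] for q in Q]);M=np.array([q[2] for q in Q],float)
    a=W-W.mean(0);b=M-M.mean(0)
    y=np.arctan2((b[:,0]*a[:,1]-b[:,1]*a[:,0]).sum(),(a*b).sum())
    Rm=np.array([[np.cos(y),-np.sin(y)],[np.sin(y),np.cos(y)]]);o=W.mean(0)-Rm@M.mean(0)
    return y,o,Rm
for Q in (P,P[:2],P[2:8]):
    y,o,Rm=fit(Q);print("yaw",y,np.degrees(y),"o",o)
    for n,p,m in Q: print("   ",n,(Rm@np.array(m)+o-p).round(1))
    print("knob",Rm@[-38,-30]+o,"tab",Rm@[20,-120]+o)
    for n,w in(("gear",0),): pass
E
```

```text
skirt top [504.4   9.2]
tab top T [599.8 -42.9]
tab top S [597.9 -43.8]
bar top S [507.9  11.6]
fl S -x+y [431.5  85.1]
fl S -x-y [506.3 -43.7]
fl S +x+y [543.9 149.4]
fl S +x-y [613.5  14.5]
fl T +x-y [623.1   7.6]
flT +x+y [543.7 157.7]
yaw 0.4953685820513759 28.382529054923864 o [524.66467742  52.39955885]
    skirt top [ 1.1 -1.2]
    tab top T [-0.5 -0.8]
    tab top S [1.4 0.1]
    bar top S [-2.4 -3.7]
    fl S -x+y [0.3 2.4]
    fl S -x-y [-3.2 -0.7]
    fl S +x+y [ 2.3 -0.1]
    fl S +x-y [4.  2.8]
    fl T +x-y [-5.5  9.7]
    flT +x+y [ 2.5 -8.4]
knob [505.49320086   7.94222553] tab [599.30326382 -43.66854938]
yaw 0.49880408968028805 28.579369142545527 o [524.159184    53.30744601]
    skirt top [ 0.7 -0.4]
    tab top T [-0.7  0.4]
knob [505.14055379   8.78451141] tab [599.127372   -42.50367437]
yaw 0.5012532940426846 28.719698215675876 o [524.11074517  52.21846683]
    tab top S [1.4 0.4]
    bar top S [-2.7 -4. ]
    fl S -x+y [-0.4  1.7]
    fl S -x-y [-3.1 -1. ]
    fl S +x+y [ 1.2 -0.1]
    fl S +x-y [3.7 3.1]
knob [505.20121765   7.64908532] tab [599.3133691  -43.40875395]
```

```bash
python3 - <<'E'
from h import *
from rig import ctrl
s=ctrl.sense();q=s["ee_rot"];r=R.from_quat([q[1],q[2],q[3],q[0]]).as_matrix()
print(r.round(3)); phi=np.degrees(np.arctan2(r[1,1],r[0,1]));print(phi, np.degrees(s["joints"]))
for n,p,a in(("tab",(599,-43),118.6),("open",(625.5,-91),118.6),("knob",(505,8.5),28.6)):
    q1=np.degrees(np.arctan2(p[1],p[0]))
    print(n,q1,[(k,"dturn",a+180*k-phi,"q6",-12.8-((a+180*k-phi)-(q1-61.6))) for k in(-2,-1,0,1)])
print(ctrl.nose_length)
E
```

```text
[[-0.     0.269  0.963]
 [-0.001  0.963 -0.269]
 [-1.    -0.001 -0.   ]]
74.3708414718699 [ 6.15697642e+01  1.79484051e+01  8.58355247e+01 -5.97698579e-04
  7.62618748e+01 -1.28009314e+01]
tab -4.106009155260357 [(-2, 'dturn', np.float64(-315.7708414718699), 'q6', np.float64(237.26483231660956)), (-1, 'dturn', np.float64(-135.77084147186991), 'q6', np.float64(57.26483231660956)), (0, 'dturn', np.float64(44.2291585281301), 'q6', np.float64(-122.73516768339046)), (1, 'dturn', np.float64(224.22915852813014), 'q6', np.float64(-302.7351676833905))]
open -8.277523768265837 [(-2, 'dturn', np.float64(-315.7708414718699), 'q6', np.float64(233.09331770360407)), (-1, 'dturn', np.float64(-135.77084147186991), 'q6', np.float64(53.093317703604086)), (0, 'dturn', np.float64(44.2291585281301), 'q6', np.float64(-126.90668229639593)), (1, 'dturn', np.float64(224.22915852813014), 'q6', np.float64(-306.906682296396))]
knob 0.9642933513024988 [(-2, 'dturn', np.float64(-405.77084147186986), 'q6', np.float64(332.3351348231723)), (-1, 'dturn', np.float64(-225.77084147186991), 'q6', np.float64(152.3351348231724)), (0, 'dturn', np.float64(-45.77084147186989), 'q6', np.float64(-27.664865176827607)), (1, 'dturn', np.float64(134.22915852813009), 'q6', np.float64(-207.6648651768276))]
11.0
```

Emit:
step_arm --commands '[[[0.57, -0.68, 0], -0.0475], [[0.57, -0.68, 0], -0.0475], [[0.57, -0.68, 0], -0.0475], [[0.57, -0.68, 0], -0.0475], [[0.57, -0.68, 0], -0.0475]]' --gripper -0.05

```text
time_s: 0.7
eef_pos: [256.1, 368.4, 242.2]
ee_rot: [0.616, 0.347, 0.616, -0.347]
force: [0.7, 0.3, 0.5]
grip_width: 0.525
```

Emit:
step_arm --commands '[[[0.57, -0.68, 0], -0.0475], [[0.57, -0.68, 0], -0.0475], [[0.57, -0.68, 0], -0.0475], [[0.57, -0.68, 0], -0.0475], [[0.57, -0.68, 0], -0.0475]]'

```text
time_s: 1.2
eef_pos: [370.2, 232.3, 242.3]
ee_rot: [0.447, 0.548, 0.447, -0.547]
force: [1.0, 0.1, -0.1]
grip_width: 0.528
```

Emit:
step_arm --commands '[[[0.57, -0.68, 0], -0.0475], [[0.57, -0.68, 0], -0.0475], [[0.57, -0.68, 0], -0.0475], [[0.57, -0.68, 0], -0.0475], [[0.57, -0.68, 0], -0.0475]]'

```text
time_s: 1.7
eef_pos: [484.2, 96.3, 242.2]
ee_rot: [-0.217, -0.673, -0.217, 0.673]
force: [0.1, 0.2, -0.1]
grip_width: 0.526
```

Emit:
step_arm --commands '[[[0.57, -0.68, 0], -0.041], [[0.57, -0.68, 0], 0], [[0.57, -0.68, 0], 0], [[0.57, -0.68, 0], 0], [[0.57, -0.68, 0], 0]]'

```text
time_s: 2.2
eef_pos: [598.2, -39.6, 242.0]
ee_rot: [-0.175, -0.685, -0.176, 0.685]
force: [-0.3, 0.4, 0.4]
grip_width: 0.531
```

Emit:
step_arm --commands '[[[0.02, -0.08, -0.7], 0], [[0, 0, -0.7], 0], [[0, 0, -0.6], 0], [[0, 0, 0], 0]]'

```text
time_s: 2.6
eef_pos: [596.8, -41.3, 159.0]
ee_rot: [-0.174, -0.683, -0.177, 0.687]
force: [0.0, 0.2, -0.5]
grip_width: 0.529
```

```bash
cat > look.py <<'E'
import sys
from h import *
from rig import ctrl,capture
import cv2
n=sys.argv[1]
o=[]
for c,(a,b) in(("side",((200,300),(280,420))),("top",((165,315),(255,425)))):
    im=capture(c)["image"][a[0]:a[1],b[0]:b[1]] if 0 else capture(c)["image"]
    if c=="side": im=im[185:305,260:410]
    else: im=im[180:300,280:430]
    o.append(cv2.resize(im,(400,320),interpolation=cv2.INTER_CUBIC))
import numpy as np
cv2.imwrite(f"pics/{n}.png",np.hstack(o))
s=ctrl.sense();q=s["ee_rot"];r=R.from_quat([q[1],q[2],q[3],q[0]]).as_matrix()
print(s["eef_pos"].round(1),"jaw",np.degrees(np.arctan2(r[1,1],r[0,1])).round(2),"F",s["force"].round(2),s["grip_width"],s["time_s"])
E
python3 look.py a1
```

```text
[598.5 -41.6 163. ] jaw -61.26 F [-0.15  0.25  0.62] 0.5264941054475852 2.7
```

View pics/a1.png

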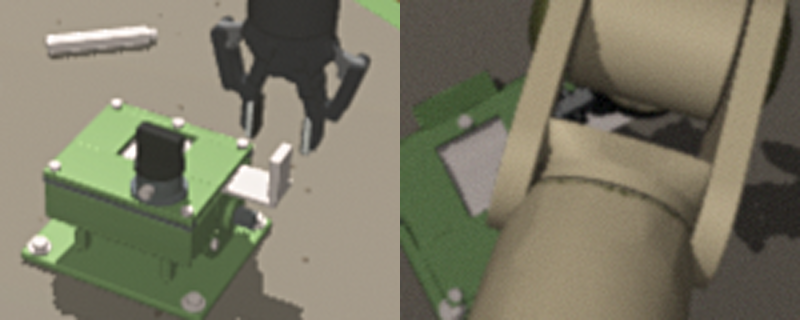

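The side view shows the fingers at (255,135) and (312,150) straddling the tab top at about (282,150). I'll go down onto it.

Emit:
step_arm --commands '[[[0.01, -0.03, -0.4], 0], [[0, 0, -0.4], 0], [[0, 0, -0.3], 0], [[0, 0, -0.1], 0], [[0, 0, 0], 0]]'

```text
time_s: 3.2
eef_pos: [598.8, -42.8, 114.7]
ee_rot: [0.176, 0.685, 0.175, -0.685]
force: [0.7, -0.1, 1.1]
grip_width: 0.522
```

```bash
python3 look.py a2
```

```text
[599.1 -42.9 115.3] jaw -61.26 F [-0.33 -0.39  0.96] 0.5246527360518869 3.3
```

View pics/a2.png

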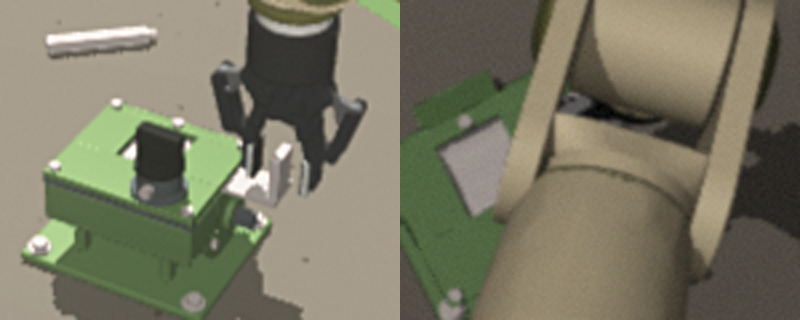

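Emit:
step_arm --commands '[[[0, 0, 0], 0], [[0, 0, 0], 0], [[0, 0, 0], 0], [[0, 0, 0], 0], [[0, 0, 0], 0]]' --gripper 1 --force 60

```text
time_s: 3.8
eef_pos: [598.6, -42.5, 114.8]
ee_rot: [0.175, 0.685, 0.176, -0.685]
force: [-2.5, 3.3, 6.0]
grip_width: 0.108
```

Emit:
step_arm --commands '[[[0, 0, 0], 0], [[0, 0, 0], 0]]'

```text
time_s: 4.0
eef_pos: [598.6, -42.5, 114.8]
ee_rot: [0.175, 0.685, 0.176, -0.685]
force: [-3.3, 3.7, 5.5]
grip_width: 0.108
```

Gripped at about 10 mm, which matches the tab. Now the tug, gradually.

Emit:
step_arm --commands '[[[0.036, -0.066, 0], 0], [[0.036, -0.066, 0], 0], [[0, 0, 0], 0]]'

```text
time_s: 4.3
eef_pos: [600.7, -46.2, 114.8]
ee_rot: [-0.174, -0.684, -0.177, 0.686]
force: [-9.1, 11.9, 10.0]
grip_width: 0.112
```

Emit:
step_arm --commands '[[[0.036, -0.066, 0], 0], [[0, 0, 0], 0]]'

```text
time_s: 4.5
eef_pos: [600.8, -46.6, 114.7]
ee_rot: [-0.173, -0.683, -0.179, 0.686]
force: [-17.7, 22.7, 15.3]
grip_width: 0.105
```

The gate stopped dead after about 5 mm with the pull at roughly 29 N, so it is caught. I'll hold briefly, then ease back, release and lift.

Emit:
step_arm --commands '[[[0.02, -0.04, 0], 0], [[0, 0, 0], 0]]'

```text
time_s: 4.7
eef_pos: [600.9, -46.8, 114.6]
ee_rot: [-0.172, -0.683, -0.18, 0.687]
force: [-22.0, 28.4, 18.1]
grip_width: 0.104
```

Emit:
step_arm --commands '[[[-0.064, 0.12, 0], 0], [[-0.064, 0.12, 0], 0], [[0, 0, 0], 0]]'

```text
time_s: 5.0
eef_pos: [598.4, -41.9, 114.8]
ee_rot: [-0.176, -0.685, -0.176, 0.685]
force: [-3.3, 3.4, 5.3]
grip_width: 0.106
```

Emit:
step_arm --commands '[[[0, 0, 0], 0], [[0, 0, 0], 0], [[0, 0, 0], 0], [[0, 0, 0], 0]]' --gripper -0.05

```text
time_s: 5.4
eef_pos: [598.7, -42.9, 114.1]
ee_rot: [-0.175, -0.685, -0.175, 0.685]
force: [0.6, -0.3, -0.4]
grip_width: 0.527
```

```bash
python3 look.py a3
```

```text
[598.7 -42.9 114.2] jaw -61.27 F [ 0.39 -0.36 -0.1 ] 0.526866758238499 5.5
```

Emit:
step_arm --commands '[[[0, 0, 0.8], 0], [[0, 0, 0.8], 0], [[0, 0, 0.8], 0], [[-0.2, 0.1, 0.2], 0.0475], [[-0.4, 0.2, 0], 0.0475]]'

```text
time_s: 6.0
eef_pos: [575.3, -31.2, 219.9]
ee_rot: [0.278, 0.652, 0.276, -0.65]
force: [1.3, 0.8, -0.6]
grip_width: 0.523
```

Emit:
step_arm --commands '[[[-0.45, 0.25, 0], 0.0475], [[-0.45, 0.25, 0], 0.0475], [[-0.45, 0.25, 0], 0.0475], [[-0.4, 0.25, 0], 0.0475], [[0, 0.24, 0], 0.0475]]'

```text
time_s: 6.5
eef_pos: [503.4, 19.3, 218.6]
ee_rot: [-0.495, -0.505, -0.495, 0.505]
force: [1.1, 0.3, 0.2]
grip_width: 0.526
```

Emit:
step_arm --commands '[[[0, 0, 0], 0.0475], [[0, 0, 0], 0.0475], [[0, 0, 0], 0.0475], [[0, 0, 0], 0.024], [[0, 0, 0], 0]]'

```text
time_s: 7.0
eef_pos: [504.7, 18.8, 218.3]
ee_rot: [0.608, 0.361, 0.608, -0.361]
force: [-0.2, -0.6, -0.0]
grip_width: 0.522
```

```bash
python3 look.py a4
```

```text
[504.7  18.9 218.3] jaw 28.43 F [ 0.72  0.2  -0.35] 0.528124244534958 7.1
```

View pics/a4.png

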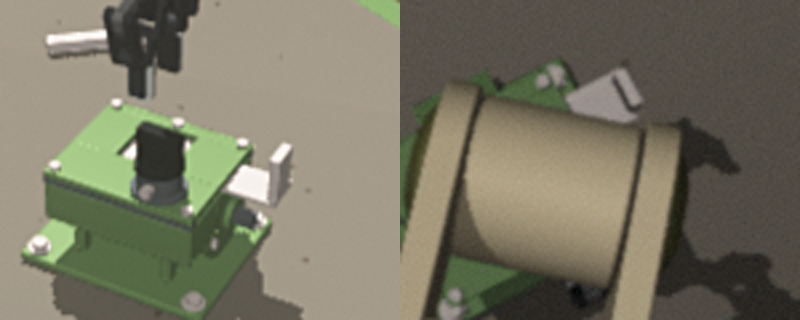

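The y position is 10 mm over because my rows summed high. I'll correct it, come down to just above the bar and check.

Emit:
step_arm --commands '[[[0.01, -0.26, -0.3], 0], [[0, 0, -0.55], 0], [[0, 0, 0], 0]]'

```text
time_s: 7.4
eef_pos: [503.7, 8.0, 181.4]
ee_rot: [0.606, 0.361, 0.609, -0.362]
force: [0.0, 0.3, 0.1]
grip_width: 0.521
```

```bash
python3 look.py a5
```

```text
[505.    8.1 184.1] jaw 28.51 F [ 0.08  0.19 -0.51] 0.5155982120495876 7.5
```

View pics/a5.png

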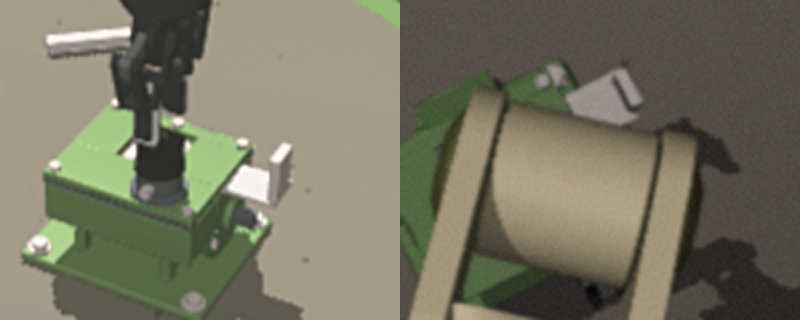

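The side view shows the near finger at (147,120), in front of the bar. The far finger is hidden. I'll descend slowly and watch the force.

Emit:
step_arm --commands '[[[0, 0, -0.25], 0], [[0, 0, -0.25], 0], [[0, 0, -0.27], 0], [[0, 0, 0], 0]]'

```text
time_s: 7.9
eef_pos: [504.3, 8.7, 151.8]
ee_rot: [0.607, 0.361, 0.609, -0.362]
force: [0.6, 0.7, -0.6]
grip_width: 0.528
```

```bash
python3 look.py a6
```

```text
[505.1   8.5 153.3] jaw 28.56 F [-0.07 -0.73  0.84] 0.5266040397498113 8.0
```

View pics/a6.png

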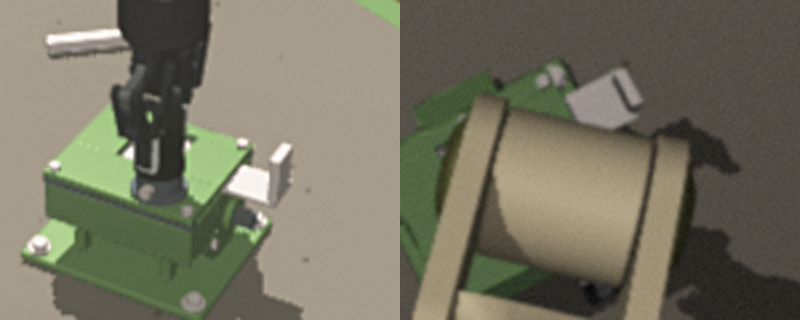

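Emit:
step_arm --commands '[[[0, 0, 0], 0], [[0, 0, 0], 0], [[0, 0, 0], 0], [[0, 0, 0], 0], [[0, 0, 0], 0]]' --gripper 1 --force 60

```text
time_s: 8.5
eef_pos: [505.8, 8.9, 154.1]
ee_rot: [0.609, 0.362, 0.607, -0.361]
force: [3.3, 4.0, 1.2]
grip_width: 0.148
```

```bash
python3 look.py a7; python3 -c "
from rig import ctrl;s=ctrl.sense();print(s['wrist_torque'],s['joints'])"
```

```text
[505.9   8.9 154.2] jaw 28.56 F [2.73 3.58 1.49] 0.14885775177924876 8.6
[ 0.61209023 -0.53097942  0.01790254] [-2.14916951e-01  3.59217487e-01  1.67842960e+00  1.41149586e-03
  1.10145181e+00 -7.14063463e-01]
```

Gripped at about 13–14 mm, which matches the bar. Turning clockwise.

Emit:
step_arm --commands '[[[0, 0, 0], -0.04], [[0, 0, 0], -0.04], [[0, 0, 0], -0.04], [[0, 0, 0], -0.04], [[0, 0, 0], -0.04]]'

```text
time_s: 9.1
eef_pos: [505.0, 8.9, 154.1]
ee_rot: [0.465, 0.533, 0.465, -0.532]
force: [-3.4, 1.8, 3.8]
grip_width: 0.15
```

Emit:
step_arm --commands '[[[0, 0, 0], -0.04], [[0, 0, 0], -0.04], [[0, 0, 0], -0.04], [[0, 0, 0], -0.04], [[0, 0, 0], -0.04]]'

```text
time_s: 9.6
eef_pos: [504.2, 9.3, 154.1]
ee_rot: [-0.277, -0.65, -0.279, 0.651]
force: [-7.0, 5.3, 8.6]
grip_width: 0.148
```

Emit:
step_arm --commands '[[[0, 0, 0], -0.04], [[0, 0, 0], -0.04], [[0, 0, 0], -0.02], [[0, 0, 0], 0], [[0, 0, 0], 0]]'

```text
time_s: 10.1
eef_pos: [504.0, 9.7, 154.1]
ee_rot: [-0.174, -0.685, -0.175, 0.686]
force: [-8.7, 6.7, 9.0]
grip_width: 0.148
```

```bash
python3 look.py a8; python3 -c "
from rig import ctrl;s=ctrl.sense();print(s['wrist_torque'],s['joints'])"
```

```text
[503.9   9.7 154.1] jaw -61.42 F [-7.21  6.63  8.92] 0.14910560698388536 10.2
[ 1.23698867  1.36681933 -0.00422937] [-0.2144531   0.35811186  1.68021033  0.00178897  1.10636997  0.85672409]
```

View pics/a8.png

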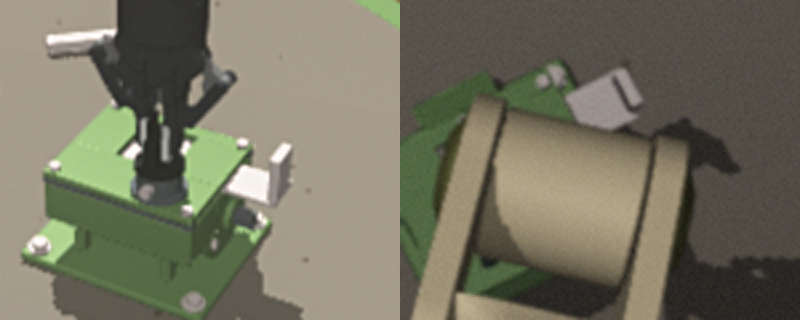

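The jaw is now at -61.4°, a full quarter turn. The side picture shows both fingers across the bar near (145,140) and (165,150). I'll release, lift, and verify the bar.

Emit:
step_arm --commands '[[[0, 0, 0], 0], [[0, 0, 0], 0], [[0, 0, 0], 0], [[0, 0, 0], 0]]' --gripper -0.05

```text
time_s: 10.6
eef_pos: [505.2, 8.3, 153.5]
ee_rot: [0.174, 0.685, 0.174, -0.685]
force: [-0.2, 0.2, 0.3]
grip_width: 0.522
```

Emit:
step_arm --commands '[[[0, 0, 0.5], 0], [[0, 0, 0.8], 0], [[0.45, -0.25, 0.5], 0], [[0.48, -0.26, 0], 0], [[0.48, -0.26, 0], 0]]'

```text
time_s: 11.1
eef_pos: [562.3, -22.8, 226.2]
ee_rot: [0.175, 0.686, 0.174, -0.685]
force: [0.2, -0.0, -0.1]
grip_width: 0.526
```

Emit:
step_arm --commands '[[[0.48, -0.26, 0], 0], [[0.46, -0.26, 0], 0], [[0, 0, 0], 0]]'

```text
time_s: 11.4
eef_pos: [600.2, -44.4, 224.7]
ee_rot: [-0.174, -0.685, -0.174, 0.685]
force: [-0.2, 1.1, -0.2]
grip_width: 0.527
```

```bash
python3 look.py a9
```

```text
[598.8 -43.1 225.1] jaw -61.45 F [-0.3   0.63  0.08] 0.5251874446563445 11.5
```

View pics/a9.png

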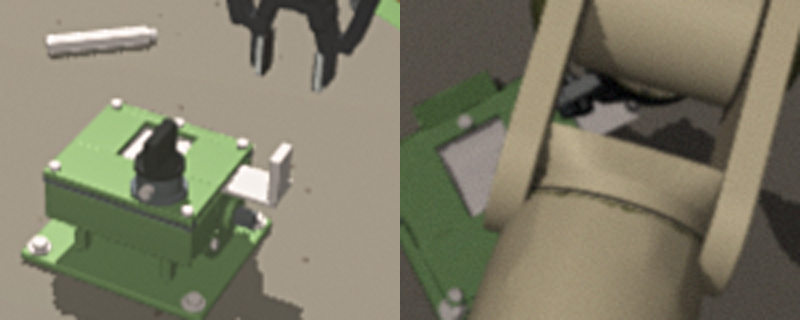

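The side picture shows the bar at (162,145) now narrow and turned along meter x, and the gate shut. Back down onto the tab.

Emit:
step_arm --commands '[[[0, 0, -0.8], 0], [[0, 0, -0.6], 0], [[0, 0, -0.4], 0], [[0, 0, -0.4], 0], [[0, 0, -0.4], 0]]'

```text
time_s: 12.0
eef_pos: [598.4, -42.5, 121.2]
ee_rot: [0.175, 0.685, 0.175, -0.685]
force: [-0.2, 0.4, -0.2]
grip_width: 0.521
```

Emit:
step_arm --commands '[[[0, 0, -0.15], 0], [[0, 0, 0], 0]]'

```text
time_s: 12.2
eef_pos: [598.5, -42.7, 115.2]
ee_rot: [-0.174, -0.685, -0.175, 0.686]
force: [0.3, -0.3, 0.1]
grip_width: 0.527
```

```bash
python3 look.py b1
```

```text
[599.2 -43.  116.4] jaw -61.43 F [-0.    0.29 -0.13] 0.5233413190501544 12.3
```

View pics/b1.png

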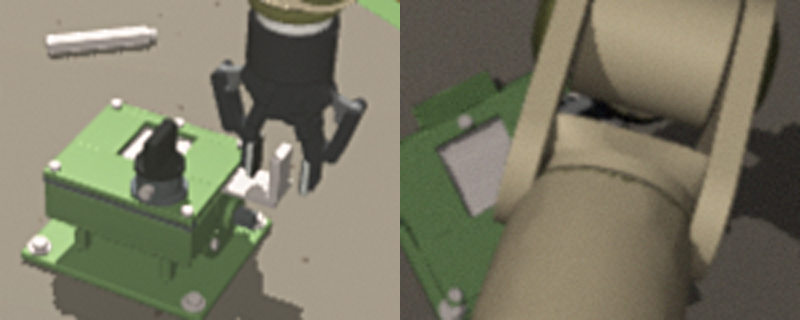

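Fingers straddle the tab again, so I'll close and draw the gate out about 30 mm first.

Emit:
step_arm --commands '[[[0, 0, 0], 0], [[0, 0, 0], 0], [[0, 0, 0], 0], [[0, 0, 0], 0], [[0, 0, 0], 0]]' --gripper 1 --force 70

```text
time_s: 12.8
eef_pos: [599.1, -42.8, 116.2]
ee_rot: [0.174, 0.685, 0.175, -0.685]
force: [-2.7, 3.2, 5.7]
grip_width: 0.11
```

Emit:
step_arm --commands '[[[0.05, -0.09, 0], 0], [[0.06, -0.11, 0], 0], [[0.06, -0.11, 0], 0], [[0, 0, 0], 0]]'

```text
time_s: 13.2
eef_pos: [606.0, -55.5, 116.1]
ee_rot: [0.174, 0.685, 0.174, -0.685]
force: [-3.1, 3.8, 6.5]
grip_width: 0.107
```

Emit:
step_arm --commands '[[[0.072, -0.132, 0], 0], [[0.072, -0.132, 0], 0], [[0.072, -0.132, 0], 0], [[0.072, -0.132, 0], 0], [[0, 0, 0], 0]]'

```text
time_s: 13.7
eef_pos: [617.3, -76.4, 116.1]
ee_rot: [-0.174, -0.685, -0.175, 0.685]
force: [-5.5, 4.5, 7.7]
grip_width: 0.107
```

The gate slides freely, about 38 mm so far. Continuing to the stop.

Emit:
step_arm --commands '[[[0.06, -0.11, 0], 0], [[0.06, -0.11, 0], 0], [[0.05, -0.09, 0], 0], [[0, 0, 0], 0]]'

```text
time_s: 14.1
eef_pos: [623.9, -88.6, 116.1]
ee_rot: [-0.174, -0.685, -0.175, 0.685]
force: [-6.2, 5.8, 7.9]
grip_width: 0.106
```

Emit:
step_arm --commands '[[[0.024, -0.044, 0], 0], [[0.024, -0.044, 0], 0], [[0, 0, 0], 0]]'

```text
time_s: 14.4
eef_pos: [624.7, -90.0, 116.0]
ee_rot: [-0.173, -0.684, -0.177, 0.686]
force: [-13.2, 13.5, 12.3]
grip_width: 0.109
```

```bash
python3 look.py b2
```

```text
[624.7 -90.  116. ] jaw -61.38 F [-12.76  13.6   11.37] 0.10609990865062793 14.5
```

View pics/b2.png

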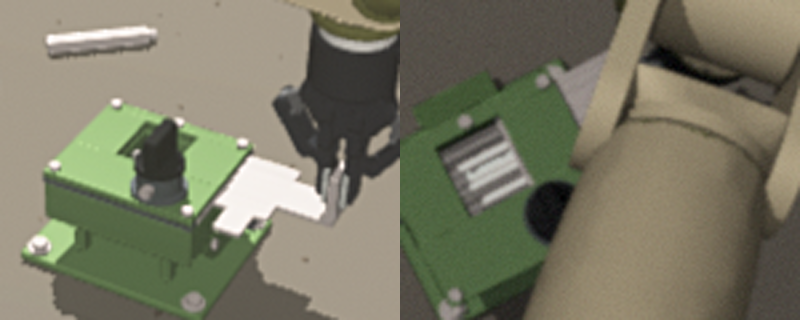

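At the stop: the force rose while the position held, about 54 mm out. The top view shows the feed roller through the throat at (485,165). I'll hold, then check that the loose parts haven't moved.

Emit:
step_arm --commands '[[[0, 0, 0], 0], [[0, 0, 0], 0], [[0, 0, 0], 0], [[0, 0, 0], 0], [[0, 0, 0], 0]]'

```text
time_s: 15.0
eef_pos: [624.7, -90.0, 116.1]
ee_rot: [-0.173, -0.684, -0.177, 0.686]
force: [-13.1, 14.2, 10.9]
grip_width: 0.106
```

```bash
python3 - <<'E'
from rig import ctrl,capture
import cv2,numpy as np
a=cv2.imread("pics/top0.png");b=capture("top")["image"]
for n,(x,y) in dict(gear=(168,264),dog=(470,228),housing=(495,290),shaft=(173,183)).items():
    p=a[y-25:y+25,x-25:x+25];w=b[y-35:y+35,x-35:x+35]
    m=cv2.matchTemplate(w,p,cv2.TM_CCOEFF_NORMED);_,v,_,l=cv2.minMaxLoc(m);print(n,"shift px",l[0]-10,l[1]-10,round(v,3))
s=ctrl.sense();print(s["eef_pos"],s["force"],s["grip_width"],s["time_s"])
E
```

```text
gear shift px 0 0 0.99
dog shift px 0 0 0.594
housing shift px 0 0 0.937
shaft shift px 0 0 0.994
[624.67845162 -89.96114673 116.0291619 ] [-13.34320195  14.00697601  11.06259202] 0.10793946862218214 15.05
```

```bash
python3 -c "
from rig import ticket;print(ticket.finish_job())"
```

```text
the job is handed in; nothing more can be done
None
```

The gate is drawn fully open and the gripper is still holding it there at 70 N. I handed the job in at about 15 s; it gives no verdict.

- **Tug:** With the knob locked, I tugged the tab. The gate gave about 5 mm and stopped dead while the measured force rose past 30 N, so it was caught.
- **Knob:** I turned it a quarter turn clockwise. After I let go, the side picture showed the bar standing along meter x. That the pin lifted shows only in the gate then sliding freely.
- **Gate:** It slid out about 54 mm by the tool position, up to its stop, where the force rose and the position held. At 15.0 s it had not moved and the grip was steady at the tab's thickness. The roller shows through the throat in the top view.
- **Loose parts:** All four matched at 0 px shift in the top view. The dog's match was weak (0.59), probably from the arm's shadow, and I did not confirm it in the side view. The arm never went near it.

One slip on the way: I overshot the approach to the knob by 10 mm in y, well above it, and corrected that before going down.

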